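# Drive the self-tapping screw of a brick mould's wear plate

### The job

Take the orange-winged driver out of its wooden rack, put its blade down the hole of the bright steel plate on the brick mould and into the slot of the self-tapping screw that waits at some depth there. Drive the screw clockwise until it comes up tight, about half a turn, pushing down firmly while you turn (15 to 20 N) so that it cuts its first thread and the blade does not ride out of the slot, but not so hard that the head is spoilt. Then stand the driver back in its rack, let go, and leave the brick, the tin and the brush where they are.

Things in the scene. Friction and masses are not known exactly. Their poses are not given: they have to be found in the camera images.
- driver: loose hand driver, 120 g. Origin on its axis at the collar's underside, z up along the axis. Below: steel shank 16 mm diameter, 37 mm long over all, ending in a blade 15 mm long (along x) and 4 mm thick with a round edge. Above: collar 44 mm diameter, 5 mm thick, then an orange wing 40 mm long (x), 13 mm thick (y: grasp across this), z 5 to 38 mm. Starts upright in the rack.
- driver_wing (a point): centre of the wing's upper part, on the axis, 27 mm above the collar's underside; a good height for the grasp point (fingertips may rest on the collar). Axes as the driver's.
- driver_blade (a point): middle of the blade's lower edge, on the axis, 37 mm below the collar's underside.
- rack: fixed wooden block 80 x 80 x 45 mm with a blue foot; origin at the centre of its underside, z up. Central vertical hole 20 mm wide with a 2 mm chamfer, 42 mm deep; the driver stands in it with its collar resting on the block's top, 45 mm above the bench.
- mould: fixed wooden brick mould with steel-faced rims, all of it 72 mm high or lower. Origin on the bench under the axis of the screw hole. Round the hole an end block 76 x 76 mm with a bright steel plate 56 x 70 mm on top; the open frame (155 mm wide in x) runs to its +y as far as y = 320 mm, then a handle lug to y = 368 mm.
- mould_hole (a point): centre of the vertical hole at the top face of the steel plate, 72 mm above the bench; 17.5 mm wide with a 1 mm chamfer. How deep the screw's head sits in it differs each time and must be felt: with the blade in the slot of the undriven screw its edge is 17 to 32 mm below the plate's top; with the blade across the slot 2 mm higher (it drops in every half turn).
- screw (a joint): turn of the brass screw, rad, clockwise seen from above; 0 at the start (slot then along the mould's x axis), comes up tight at 3.3, stays where left. It sinks 10 mm per turn, resists with 0.08 N m. The slot is a V 2 mm deep with 35 deg flanks: pushed by less than some 8 to 13 N (it varies) the blade rides out as it turns. Contact force above 35 N (a push of some 25 N) spoils the head.
- brick: loose fired brick 205 x 98 x 63 mm lying flat, bystander; origin at the centre of its underside.
- tin: loose green tin 80 mm diameter, 105 mm high, bystander; origin at the centre of its underside.
- brush: loose brush lying on the bench, bystander; origin at the middle of its underside.
There are look-alikes about, which are no part of the job. What is meant by the driver is not blue, green or pink, and is the larger of those in its own colour.

How it is judged:
By the outcome, as a careful person would: the job done as asked, in the order asked, and still so for the second after the job is handed in, with the robot touching nothing.
It also fails if it takes over 72 s, if anything falls off the work surface, if the arm or the gripper's body presses on something with over 40 N, if the wrist force passes 120 N, or if a joint passes its speed limit or range.

### The arm

A 7-joint arm with a two-finger parallel gripper is mounted at the origin on the work surface. World frame = base frame: x ahead of the robot, y to its left, z up, the work surface at z = 0. Lengths are in m, angles in rad, forces in N, time in s.
With the tool pointing down it reaches from about 0.4 to 0.85 m from the base axis. Payload 10.4 kg.
Tool frame: the origin (TCP) lies on the front face of the gripper's body, between the roots of the fingers; the fingertips stand 70 mm ahead of it and the grasp point (between the pads) lies 51 mm ahead of it (grasp_offset is the distance from the TCP to the grasp point, in m); z points along the fingers, y is the direction in which the jaws open and shut (so a half turn about z gives the same grasp; the last joint's range is limited). The gripper opens to 87 mm and grips with 3 to 60 N. Pads are 19 mm wide; open, the fingers measure 117 mm over their backs; the gripper's body (75 mm by 190 mm) begins 51 mm behind the grasp point.
Start: joints at [-1.198, 0.332, -0.065, 1.46, 0.022, 1.35, -0.088], TCP at [0.241, 0.577, 0.292] pointing down, gripper open.
Joint ranges: [-2.6, 2.6], [-0.5, 2.12], [-1.47, 1.34], [0.16, 2.42], [-1.27, 4.41], [0.06, 2.06], [-2.6, 2.6]. Speed limits (rad/s): [2.22, 2.22, 2.79, 2.79, 3.14, 3.14, 3.14].

### API

Orientations are given as a unit quaternion [x, y, z, w].
In Python, from bench import * gives the robot as it stands. The module is installed in compiled form; this text tells all that it offers.
- The arm moves only by the tool arm_command, never from a script. Its argument "commands" is a list of rows, each a list of 3 entries, a list of its own where there are three numbers: the opening in per cent of the stroke, from 0 (shut) to 100 (fully open), then the shift along the tool's x, y, z in m, then the turn, a rotation vector about the tool's x, y, z in rad. A call has exactly 10 rows; each row is the pose to reach, as a shift and turn from the pose commanded when the call began, along the tool's axes at that moment; what a row does not reach only later rows make up. A row lasts 1/12 s, in which the tool goes at most 41.7 mm and 7.16 degrees, less where a joint would pass 70% of its speed; a pose out of reach is approached as far as the arm can. A call with a gripper value outside its range is refused whole. The fingers move at their own pace and stop on an object; "squeeze" is the grip in N (left out, the last holds). Time passes only in rows, so rows that repeat a pose let the fingers close, or fill a call up. It gives the time, the measured TCP pose, the force and the opening at its end, in the units of the state.
- read_state(): the state, without advancing time (a new reading comes with each control period).
- camera(name): name is "side" or "top" or "wrist"; returns a dict with "pixels" (400x640x3 uint8, red, green, blue), "fx", "fy", "cx", "cy" (pixels), "rvec" (rotation vector, rad) and "tvec" (3), from world to camera coordinates, as OpenCV has them; the wrist camera has in their place "mount" (4x4, takes a point from camera to tool coordinates, whose origin is the TCP and whose axes are the flange's). Camera axes: x right, y down, z forward; pixel columns grow to the right and rows downward; lengths in m; the calibration is good to about 2 mm. The wrist camera is an equidistant fisheye: a pixel r from the principal point sees the ray r / f radians off the axis. A picture is of the moment at which its call begins: read the wrist's pose just before it. There is no depth.
- close_job(): hands the job in, once; it reports no verdict.
The state is a dict: "time": time; "joint_positions": joint angles; "joint_vel": joint speeds; "joint_torque": joint torques, N m; "ee_pos": TCP position; "eef_rot": TCP orientation; "ft_force": force on the tool from outside, world axes, zero at the start; "torque": the same for the moment, N m; "width": finger opening in m.
Only numpy, scipy, OpenCV 4.12 (cv2) and the standard library are available. Lean on these libraries where they do the work, as an engineer would, in place of code of your own. Each camera call takes 0.05 s, during which the arm holds its last target.

## Working session

There is one attempt and no reset: what is moved stays moved. The work goes in short steps, Python scripts to look and compute and a tool call to move; the robot and the scene stay as the last step left them, time stands still between calls to the robot, and variables do not carry over. Pictures are saved under pics/ and viewed, and the job is handed in when it is done.

Besides the shell and the picture viewer there is one more tool, called after "Request:" in YAML: its name, and indented under it one key for each argument. arm_command: Moves the arm, as the interface text tells. Its arguments: {"type":"object","properties":{"commands":{"type":"array","items":{"type":"array"}},"squeeze":{"type":"number"}},"required":["commands"]}

```bash
mkdir -p pics
python3 - <<'E'
from bench import *
import cv2
s=read_state()
for k,v in s.items(): print(k,v)
for n in ["side","top","wrist"]:
    c=camera(n); cv2.imwrite(f"pics/{n}0.png",c["pixels"][:,:,::-1])
    print(n,{k:v for k,v in c.items() if k!="pixels"})
E
```

```text
time 0.0
joint_positions [-1.19759612  0.33288659 -0.06471399  1.460944    0.02165588  1.34991971
 -0.08849325]
joint_vel [-0.00131776 -0.00071564  0.00015882  0.00193802  0.00102126 -0.00028714
  0.00089819]
joint_torque [-7.32843137e-05 -6.23242664e+01  2.47024465e-02 -3.89897704e+01
 -6.12985203e-02  3.95453756e-02  1.30033113e-04]
ee_pos [0.24086171 0.57640516 0.29144346]
eef_rot [ 1.96584671e-01  9.80486580e-01 -7.25320386e-04 -8.51058454e-05]
ft_force [-0.1312496  -0.59558827 -0.35066354]
torque [ 0.01109258  0.0040415  -0.00743795]
width 0.08696154215360048
side {'fx': 370.3464362457854, 'fy': 370.3464362457854, 'cx': 328.6375553135853, 'cy': 196.99176465990666, 'rvec': array([ 2.10879889, -0.14125722,  0.06637514]), 'tvec': array([-0.58561257,  0.07376266,  0.73360593])}
top {'fx': 431.2293516951172, 'fy': 431.2293516951172, 'cx': 316.1090218671243, 'cy': 205.07074362198327, 'rvec': array([ 2.11896497, -2.15193115,  0.2008021 ]), 'tvec': array([-0.06923885,  0.60846798,  0.89719093])}
wrist {'fx': 309.70691628693146, 'fy': 309.70691628693146, 'cx': 312.87151994653544, 'cy': 198.49145719580312, 'mount': array([[-6.66827117e-04, -9.69794570e-01, -2.43922217e-01,
         6.59769867e-02],
       [ 9.99999595e-01, -7.94177752e-04,  4.23751578e-04,
         7.08011952e-04],
       [-6.04669577e-04, -2.43921836e-01,  9.69794706e-01,
        -9.22629984e-02],
       [ 0.00000000e+00,  0.00000000e+00,  0.00000000e+00,
         1.00000000e+00]])}
```

View pics/top0.png

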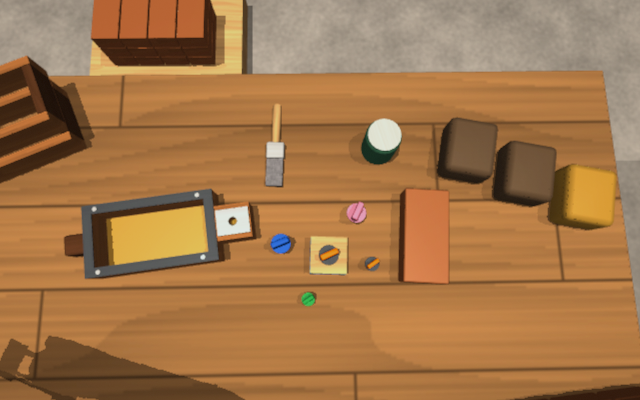

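View pics/side0.png

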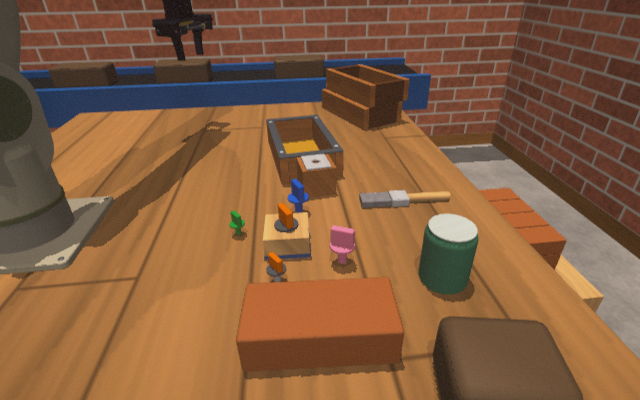

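View pics/wrist0.png

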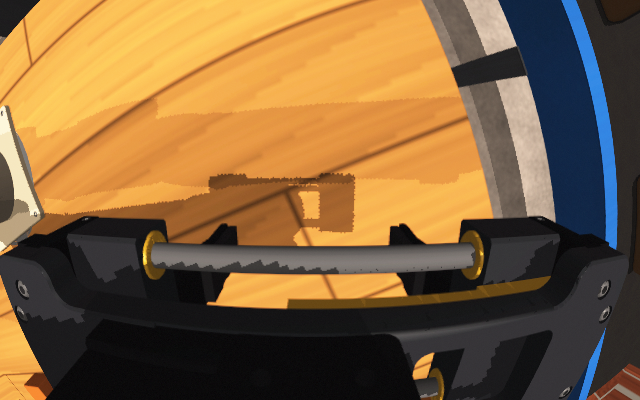

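The top view shows the racked orange driver near (329,255), with a smaller orange look-alike at (372,263). The plate's hole is at about (233,221), the brick at (425,235), the tin at (382,140) and the brush at (275,145). Next I'll measure them.

```bash
cat > h.py <<'E'
from bench import *
import cv2, numpy as np
from scipy.spatial.transform import Rotation as R
def K(c): return np.array([[c["fx"],0,c["cx"]],[0,c["fy"],c["cy"]],[0,0,1]])
def ray(c,uv,st=None):
    uv=np.atleast_2d(np.array(uv,float))
    if "mount" in c:
        d=(uv-[c["cx"],c["cy"]])/c["fx"]; r=np.linalg.norm(d,axis=1,keepdims=True)
        v=np.hstack([np.sin(r)*d/np.maximum(r,1e-9),np.cos(r)])
        M=c["mount"]; Rt=R.from_quat(st["eef_rot"]).as_matrix()
        return Rt@M[:3,3]+st["ee_pos"], v@M[:3,:3].T@Rt.T
    Rm=R.from_rotvec(c["rvec"]).as_matrix()
    v=np.hstack([(uv-[c["cx"],c["cy"]])/[c["fx"],c["fy"]],np.ones((len(uv),1))])
    return -Rm.T@c["tvec"], v@Rm
def plane(c,uv,z,st=None):
    o,d=ray(c,uv,st); return o+d*((z-o[2])/d[:,2])[:,None]
def proj(c,P,st=None):
    P=np.atleast_2d(P)
    if "mount" in c:
        M=c["mount"]; Rt=R.from_quat(st["eef_rot"]).as_matrix()
        p=((P-st["ee_pos"])@Rt-M[:3,3])@M[:3,:3]
        rr=np.linalg.norm(p[:,:2],axis=1,keepdims=True); th=np.arctan2(rr,p[:,2:])
        return p[:,:2]/np.maximum(rr,1e-9)*th*c["fx"]+[c["cx"],c["cy"]]
    return cv2.projectPoints(P,c["rvec"],c["tvec"],K(c),None)[0][:,0]
def two(c1,u1,c2,u2):
    o1,d1=ray(c1,u1);o2,d2=ray(c2,u2);d1=d1[0];d2=d2[0]
    A=np.stack([d1,-d2],1);t=np.linalg.lstsq(A,o2-o1,rcond=None)[0]
    a=o1+d1*t[0];b=o2+d2*t[1];return (a+b)/2,np.linalg.norm(a-b)
def crop(im,x0,y0,x1,y1,f,name):
    cv2.imwrite(f"pics/{name}.png",cv2.resize(im[y0:y1,x0:x1,::-1],None,fx=f,fy=f,interpolation=cv2.INTER_CUBIC))
def blobs(im,lo,hi,mn=15):
    h=cv2.cvtColor(im,cv2.COLOR_RGB2HSV);m=cv2.inRange(h,lo,hi)
    n,l,s,c=cv2.connectedComponentsWithStats(m)
    return [(c[i],s[i],l==i) for i in range(1,n) if s[i][4]>=mn]
E
python3 - <<'E'
from h import *
t=camera("top");s=camera("side")
crop(t["pixels"],190,180,400,310,3.8,"tc0")
crop(s["pixels"],220,130,360,290,3.7,"sc0")
for n,c in (("top",t),("side",s)):
    for ce,st,m in blobs(c["pixels"],(8,200,150),(18,255,255)): print(n,ce,st)
E
```

```text
top [329.13636364 253.61818182] [320 248  19  12 110]
top [372.98076923 262.78846154] [367 258  12  10  52]
side [284.63541667 208.76041667] [278 203  14  13  96]
side [274.51948052 257.23376623] [268 252  14  11  77]
```

View pics/tc0.png

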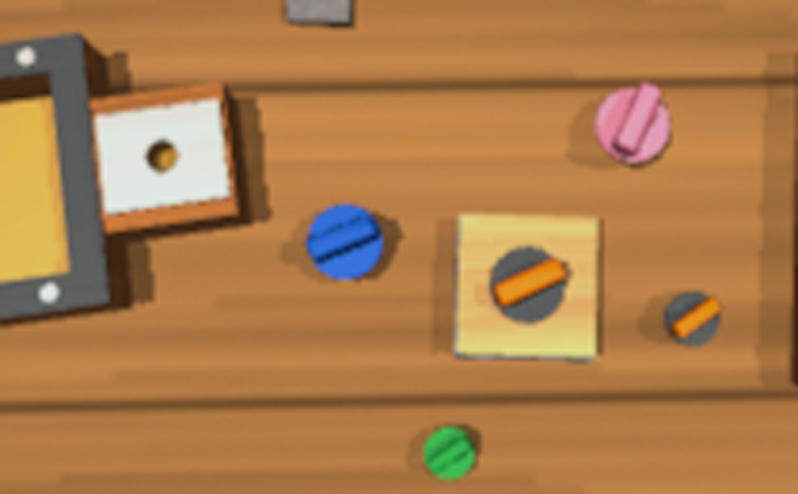

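View pics/sc0.png

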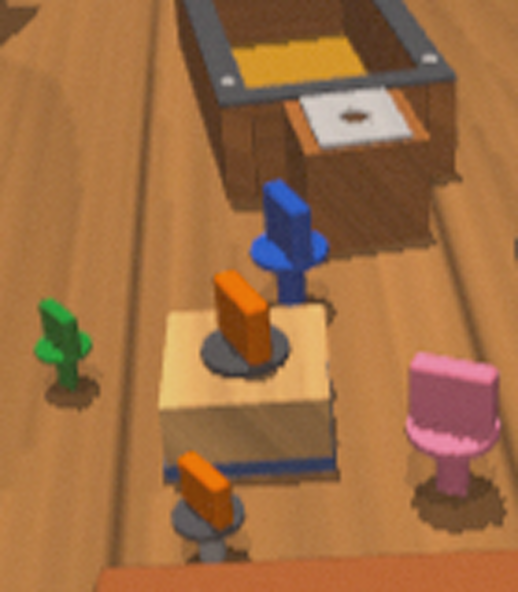

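The crop shows the collar centre at about (528,285) in crop pixels, the rack's top as a clean square, and the plate with its hole at (162,156).

Run:
```python
from h import *
t=camera("top");s=camera("side")
im=t["pixels"]
f=lambda x,y:(190+(x+.5)/3.8-.5,180+(y+.5)/3.8-.5)
# wing top
b=[q for q in blobs(im,(8,180,140),(18,255,255)) if q[1][0]>300 and q[1][0]<340][0]
cn=cv2.findContours(b[2].astype(np.uint8),cv2.RETR_EXTERNAL,cv2.CHAIN_APPROX_NONE)[0][0]
r=cv2.minAreaRect(cn);print("wing rect",r)
p=cv2.boxPoints(r);P=plane(t,p,0.083)[:,:2];print(P.round(4).tolist(),P.mean(0))
for i in (0,1): e=P[i+1]-P[i];print("edge",np.linalg.norm(e),np.degrees(np.arctan2(e[1],e[0])))
# two view wing centroid
sb=[q for q in blobs(s["pixels"],(5,180,120),(18,255,255)) if 275<q[0][0]<295 and q[0][1]<240][0]
print("side blob",sb[0],sb[1]); print(two(t,b[0],s,sb[0]))
# collar: dark gray
print("collar c",plane(t,[f(528,285)],0.05))
rk=plane(t,[f(458,214),f(600,217),f(597,356),f(456,354)],0.045);print("rack",rk.round(4).tolist(),rk.mean(0))
# rack center by diag and edges
pq=plane(t,[f(93,113),f(220,97),f(232,202),f(106,216)],0.072);print("plate",pq.round(4).tolist(),pq.mean(0))
for i in range(4): e=pq[(i+1)%4]-pq[i];print(np.linalg.norm(e),np.degrees(np.arctan2(e[1],e[0])))
print("hole",plane(t,[f(162,156)],0.072))
print("hole side",plane(s,[(220+354.5/3.7-.5,130+116.5/3.7-.5)],0.072))
# mould frame length direction
pts=[f(162,156),(90,245)]
# white-plate mask
h=cv2.cvtColor(im,cv2.COLOR_RGB2HSV)
m=cv2.inRange(h,(0,0,170),(179,50,255));m[:, :205]=0;m[:,260:]=0;m[:200]=0;m[250:]=0
cn=max(cv2.findContours(m,cv2.RETR_EXTERNAL,cv2.CHAIN_APPROX_NONE)[0],key=cv2.contourArea)
r=cv2.minAreaRect(cn);p=cv2.boxPoints(r);P=plane(t,p,.072);print("plate mask",r,P.mean(0))
for i in (0,1): e=P[i+1]-P[i];print("edge",np.linalg.norm(e),np.degrees(np.arctan2(e[1],e[0])))
```

```text
wing rect ((329.1000061035156, 253.70004272460938), (5.813776969909668, 19.230182647705078), 63.43495178222656)
[[0.4951, -0.0829], [0.5125, -0.1194], [0.5015, -0.1246], [0.4842, -0.0882]] [ 0.49832471 -0.10377025]
edge 0.04041115059168154 -64.47762858916995
edge 0.01213637135109192 -154.69365285870012
side blob [285.38247012 214.28685259] [278 203  15  25 251]
(array([ 0.49944016, -0.10412276,  0.06875049]), np.float64(0.0006788389588063149))
collar c [[ 0.49836257 -0.10395297  0.05      ]]
rack [[0.5402, -0.0645, 0.045], [0.5372, -0.1467, 0.045], [0.4578, -0.1427, 0.045], [0.4602, -0.0623, 0.045]] [ 0.49881697 -0.10403638  0.045     ]
plate [[0.5979, 0.1414, 0.072], [0.6061, 0.0697, 0.072], [0.5461, 0.0623, 0.072], [0.5392, 0.1327, 0.072]] [0.57230969 0.10149864 0.072     ]
0.07218257193799466 -83.50088247948891
0.06046365679727357 -172.96780675651007
0.07073874307112704 95.52472947221922
0.0592923982919668 8.44818545005386
hole [[0.57271692 0.10195236 0.072     ]]
hole side [[0.5736233  0.10061664 0.072     ]]
plate mask ((232.1199951171875, 220.83999633789062), (25.45584487915039, 33.37544631958008), 81.8698959350586) [0.5725295  0.10222577 0.072     ]
edge 0.07145312315711036 -82.53186584271069
edge 0.055398167390373135 -171.3774603880573
```

Driver axis is at (0.4987, -0.104) and its wing runs along 115.5°. The hole is at (0.573, 0.102) and the mould's x axis at about 7.5°. Sizes check out: wing 40×12, rack 80, plate 70×56. I'll move above the driver.

Request:
arm_command:
  commands:
    - [100, [-0.5, -0.529, 0.05], [0, 0, 0.731]]
    - [100, [-0.5, -0.529, 0.05], [0, 0, 0.731]]
    - [100, [-0.5, -0.529, 0.05], [0, 0, 0.731]]
    - [100, [-0.5, -0.529, 0.05], [0, 0, 0.731]]
    - [100, [-0.5, -0.529, 0.05], [0, 0, 0.731]]
    - [100, [-0.5, -0.529, 0.05], [0, 0, 0.731]]
    - [100, [-0.5, -0.529, 0.05], [0, 0, 0.731]]
    - [100, [-0.5, -0.529, 0.05], [0, 0, 0.731]]
    - [100, [-0.5, -0.529, 0.05], [0, 0, 0.731]]
    - [100, [-0.5, -0.529, 0.05], [0, 0, 0.731]]

```text
time: 1.18
ee_pos: [0.3882, 0.1859, 0.2638]
eef_rot: [0.534, 0.845, 0.001, -0.0]
ft_force: [0.7, 0.7, 0.1]
width: 0.0869
```

```bash
cat >> h.py <<'E'
def delta(x,y,z,yaw):
    st=read_state(); Rt=R.from_quat(st["eef_rot"])
    a=np.radians(yaw); X=np.array([np.cos(a),np.sin(a),0]);Z=np.array([0,0,-1.]);T=R.from_matrix(np.stack([X,np.cross(Z,X),Z],1))
    print("shift",Rt.inv().apply(np.array([x,y,z])-st["ee_pos"]).round(4).tolist(),"turn",(Rt.inv()*T).as_rotvec().round(4).tolist())
def show():
    st=read_state();m=R.from_quat(st["eef_rot"]).as_matrix()
    print("t",round(st["time"],2),"pos",st["ee_pos"].round(4),"yaw",round(np.degrees(np.arctan2(m[1,0],m[0,0])),2),"zax",m[:,2].round(4),"F",np.round(st["ft_force"],2),"M",np.round(st["torque"],3),"w",round(st["width"],4),"q",np.round(st["joint_positions"],2))
E
python3 -c "
from h import *
show();delta(.4987,-.104,.24,115.5)"
```

```text
t 1.18 pos [0.3882 0.1859 0.2638] yaw 115.44 zax [ 5.e-04  1.e-03 -1.e+00] F [0.66 0.69 0.14] M [-0.031 -0.081 -0.03 ] w 0.0869 q [-0.85 -0.1   0.28  2.    0.03  1.24 -0.13]
shift [-0.3092, -0.0248, 0.0236] turn [0.0009, -0.0007, -0.001]
```

Request:
arm_command:
  commands:
    - [100, [-0.309, -0.025, 0.023], [0, 0, 0]]
    - [100, [-0.309, -0.025, 0.023], [0, 0, 0]]
    - [100, [-0.309, -0.025, 0.023], [0, 0, 0]]
    - [100, [-0.309, -0.025, 0.023], [0, 0, 0]]
    - [100, [-0.309, -0.025, 0.023], [0, 0, 0]]
    - [100, [-0.309, -0.025, 0.023], [0, 0, 0]]
    - [100, [-0.309, -0.025, 0.023], [0, 0, 0]]
    - [100, [-0.309, -0.025, 0.023], [0, 0, 0]]
    - [100, [-0.309, -0.025, 0.023], [0, 0, 0]]
    - [100, [-0.309, -0.025, 0.023], [0, 0, 0]]

```text
time: 2.02
ee_pos: [0.498, -0.1029, 0.2405]
eef_rot: [0.535, 0.845, -0.0, -0.0]
ft_force: [-1.1, -0.3, -0.7]
width: 0.0867
```

```bash
python3 -c "
from h import *
show();delta(.4987,-.104,.123,115.5)
c=camera('wrist');st=read_state()
cv2.imwrite('pics/w1.png',c['pixels'][:,:,::-1])
for P in ([.4987,-.104,.083],[.4987,-.104,.05],[.573,.102,.072]): print(proj(c,P,st))
t=camera('top');cv2.imwrite('pics/t1.png',t['pixels'][:,:,::-1])"
```

```text
t 2.02 pos [ 0.498  -0.1029  0.2405] yaw 115.3 zax [-5.e-04 -4.e-04 -1.e+00] F [-1.12 -0.33 -0.69] M [-0.001  0.06   0.009] w 0.0867 q [-0.52  0.12  0.68  1.86 -0.08  1.19  0.63]
shift [-0.0013, 0.0002, 0.1175] turn [-0.0006, 0.0002, -0.0035]
[[311.48812182 205.88614104]]
[[311.65217259 196.5316494 ]]
[[479.52822783  40.67415983]]
```

View pics/w1.png

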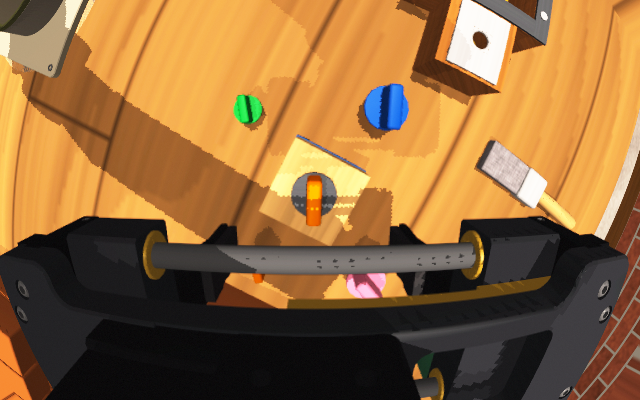

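The wrist view shows the collar near (314,196) and the wing vertical, so the yaw is right. The hole is at (480,40), against a predicted (479.5,40.7). I'll refine with masks.

```bash
python3 -c "
from h import *
st=read_state();c=camera('wrist');im=c['pixels']
crop(im,250,120,390,260,4,'wc1'); crop(im,400,0,560,110,4.5,'wc2')
for ce,s,m in blobs(im,(3,180,130),(18,255,255),40):
  if 290<ce[0]<340 and 160<ce[1]<240:
    print(ce,s); print('wing c @z.08',plane(c,[ce],.075,st)); ys,xs=np.nonzero(m); print(cv2.minAreaRect(np.stack([xs,ys],1).astype(np.int32)))
"
```

```text
[312.38383838 206.05555556] [305 178  16  51 594]
wing c @z.08 [[ 0.50042671 -0.10506874  0.075     ]]
((312.5, 203.0), (50.0, 15.0), 90.0)
```

View pics/wc1.png

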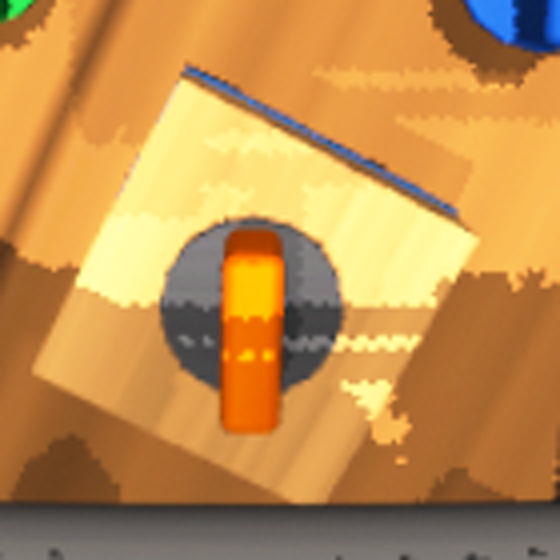

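View pics/wc2.png

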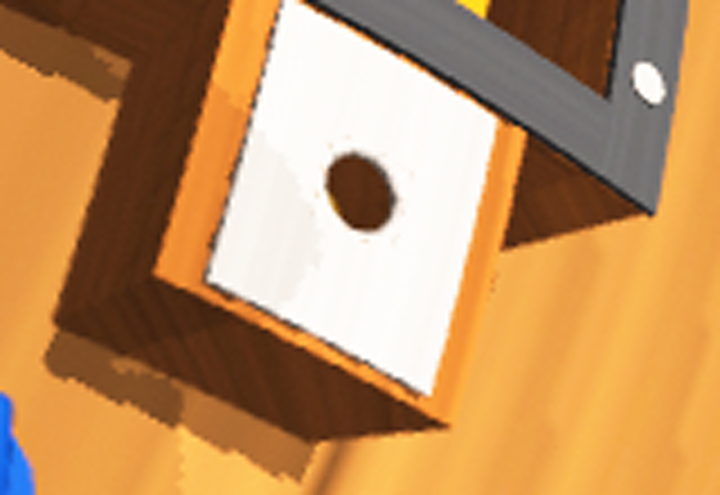

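The collar centre is at (312.8,196), within 1 mm of prediction. I'll descend and grip.

Request:
arm_command:
  commands:
    - [100, [-0.001, 0.001, 0.03], [0, 0, 0]]
    - [100, [-0.001, 0.001, 0.06], [0, 0, 0]]
    - [100, [-0.001, 0.001, 0.085], [0, 0, 0]]
    - [100, [-0.001, 0.001, 0.105], [0, 0, 0]]
    - [100, [-0.001, 0.001, 0.117], [0, 0, 0]]
    - [100, [-0.001, 0.001, 0.117], [0, 0, 0]]
    - [60, [-0.001, 0.001, 0.117], [0, 0, 0]]
    - [20, [-0.001, 0.001, 0.117], [0, 0, 0]]
    - [0, [-0.001, 0.001, 0.117], [0, 0, 0]]
    - [0, [-0.001, 0.001, 0.117], [0, 0, 0]]
  squeeze: 50

```text
time: 3.0
ee_pos: [0.5001, -0.1023, 0.1248]
eef_rot: [0.534, 0.845, 0.001, 0.001]
ft_force: [-0.3, -0.4, 0.7]
width: 0.0681
```

```bash
python3 -c "
from h import *
show()
c=camera('wrist');crop(c['pixels'],180,100,460,300,2.8,'w2')"
```

```text
t 3.0 pos [ 0.5001 -0.1023  0.1248] yaw 115.45 zax [ 2.e-03  5.e-04 -1.e+00] F [-0.32 -0.44  0.66] M [-0.08   0.009  0.02 ] w 0.0681 q [-0.46  0.29  0.65  1.98 -0.21  0.95  0.74]
```

View pics/w2.png

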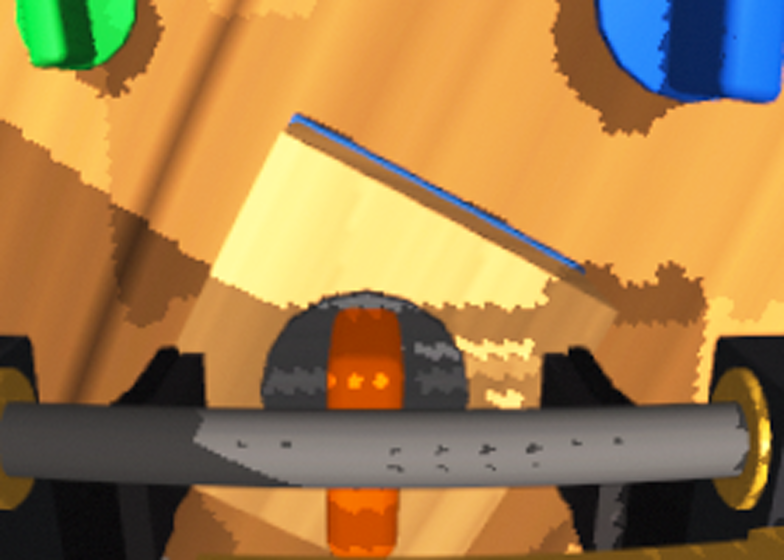

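The fingers straddle the wing and are still closing, about 1.5 mm off centre. I'll centre and close.

Request:
arm_command:
  commands:
    - [0, [-0.001, -0.0015, 0.001], [0, 0, 0]]
    - [0, [-0.001, -0.0015, 0.001], [0, 0, 0]]
    - [0, [-0.001, -0.0015, 0.001], [0, 0, 0]]
    - [0, [-0.001, -0.0015, 0.001], [0, 0, 0]]
    - [0, [-0.001, -0.0015, 0.001], [0, 0, 0]]
    - [0, [-0.001, -0.0015, 0.001], [0, 0, 0]]
    - [0, [-0.001, -0.0015, 0.001], [0, 0, 0]]
    - [0, [-0.001, -0.0015, 0.001], [0, 0, 0]]
    - [0, [-0.001, -0.0015, 0.001], [0, 0, 0]]
    - [0, [-0.001, -0.0015, 0.001], [0, 0, 0]]

```text
time: 3.88
ee_pos: [0.4985, -0.1039, 0.1227]
eef_rot: [0.534, 0.845, 0.0, -0.0]
ft_force: [0.2, 0.9, -0.3]
width: 0.013
```

```bash
python3 -c "
from h import *
show()"
```

```text
t 3.88 pos [ 0.4985 -0.1039  0.1227] yaw 115.44 zax [ 0.e+00  1.e-04 -1.e+00] F [ 0.2   0.86 -0.32] M [-0.042  0.026 -0.003] w 0.013 q [-0.46  0.29  0.66  1.98 -0.22  0.94  0.75]
```

Gripped at 13 mm with no side load. Now I'll lift.

Request:
arm_command:
  commands:
    - [0, [0, 0, -0.005], [0, 0, 0]]
    - [0, [0, 0, -0.015], [0, 0, 0]]
    - [0, [0, 0, -0.03], [0, 0, 0]]
    - [0, [0, 0, -0.05], [0, 0, 0]]
    - [0, [0, 0, -0.07], [0, 0, 0]]
    - [0, [0, 0, -0.09], [0, 0, 0]]
    - [0, [0, 0, -0.105], [0, 0, 0]]
    - [0, [0, 0, -0.11], [0, 0, 0]]
    - [0, [0, 0, -0.11], [0, 0, 0]]
    - [0, [0, 0, -0.11], [0, 0, 0]]

```text
time: 4.72
ee_pos: [0.4983, -0.1038, 0.2324]
eef_rot: [0.534, 0.845, 0.0, -0.0]
ft_force: [0.7, 0.6, -2.7]
width: 0.0126
```

```bash
python3 -c "
from h import *
show();delta(.573,.102,.235,187.5)
st=read_state();c=camera('wrist');im=c['pixels'];cv2.imwrite('pics/w3.png',im[:,:,::-1])
print(proj(c,[.573,.102,.072],st))"
```

```text
t 4.72 pos [ 0.4983 -0.1038  0.2324] yaw 115.44 zax [-1.e-04  4.e-04 -1.e+00] F [ 0.66  0.57 -2.65] M [-0.008  0.036 -0.017] w 0.0126 q [-0.52  0.13  0.69  1.87 -0.09  1.17  0.64]
shift [0.1538, 0.1559, -0.0025] turn [0.0003, -0.0003, -1.2576]
[[484.22418888  36.82189192]]
```

View pics/w3.png

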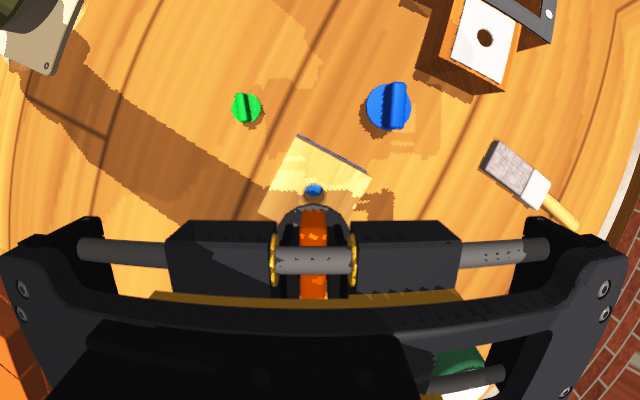

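The driver is held and the empty rack hole shows at (315,190). I'll move over the plate.

Request:
arm_command:
  commands:
    - [0, [0.02, 0.02, -0.003], [0, 0, -0.125]]
    - [0, [0.04, 0.04, -0.003], [0, 0, -0.25]]
    - [0, [0.06, 0.06, -0.003], [0, 0, -0.375]]
    - [0, [0.08, 0.08, -0.003], [0, 0, -0.5]]
    - [0, [0.1, 0.1, -0.003], [0, 0, -0.625]]
    - [0, [0.12, 0.12, -0.003], [0, 0, -0.75]]
    - [0, [0.135, 0.137, -0.003], [0, 0, -0.875]]
    - [0, [0.148, 0.15, -0.003], [0, 0, -1.0]]
    - [0, [0.154, 0.156, -0.003], [0, 0, -1.125]]
    - [0, [0.154, 0.156, -0.003], [0, 0, -1.25]]

```text
time: 5.6
ee_pos: [0.573, 0.105, 0.2338]
eef_rot: [-0.066, 0.998, -0.0, -0.001]
ft_force: [-0.1, -0.9, -1.4]
width: 0.0128
```

```bash
python3 -c "
from h import *
show();delta(.573,.102,.2,187.5)
st=read_state();c=camera('wrist');im=c['pixels'];cv2.imwrite('pics/w4.png',im[:,:,::-1])
print(proj(c,[.573,.102,.072],st))
t=camera('top');crop(t['pixels'],60,140,320,300,3,'t4')
s=camera('side');crop(s['pixels'],250,60,390,220,3.7,'s4')
"
```

```text
t 5.6 pos [0.573  0.105  0.2338] yaw -172.39 zax [-2.6e-03 -3.0e-04 -1.0e+00] F [-0.12 -0.94 -1.4 ] M [ 0.025  0.028 -0.011] w 0.0128 q [-0.6   0.29  0.41  1.67 -0.12  1.21  1.54]
shift [0.0003, -0.003, 0.0338] turn [0.0001, -0.0026, 0.002]
[[308.72106931 200.4949839 ]]
```

View pics/w4.png

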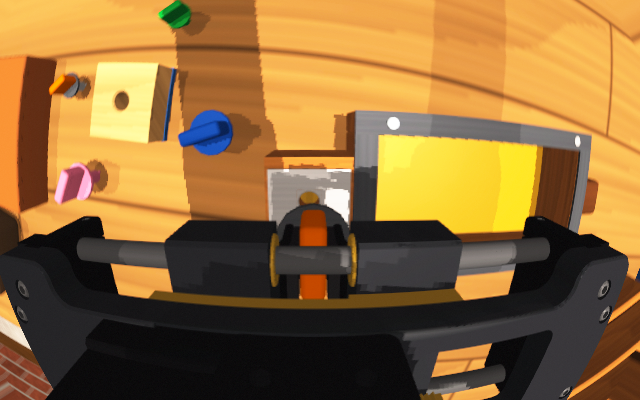

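View pics/t4.png

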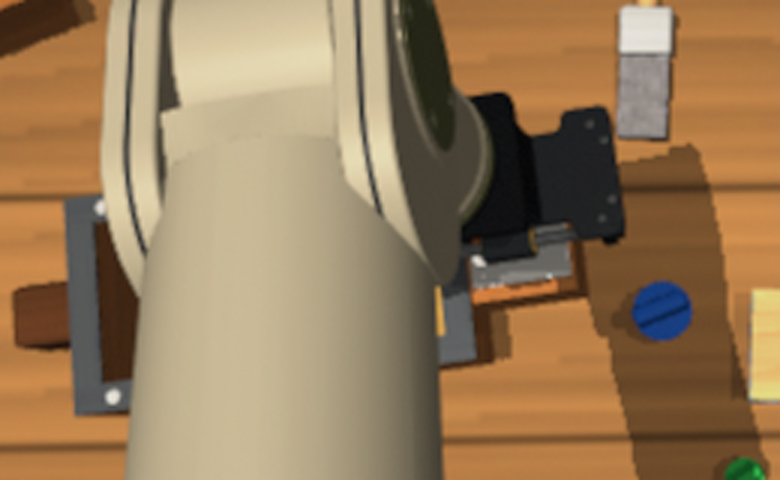

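View pics/s4.png

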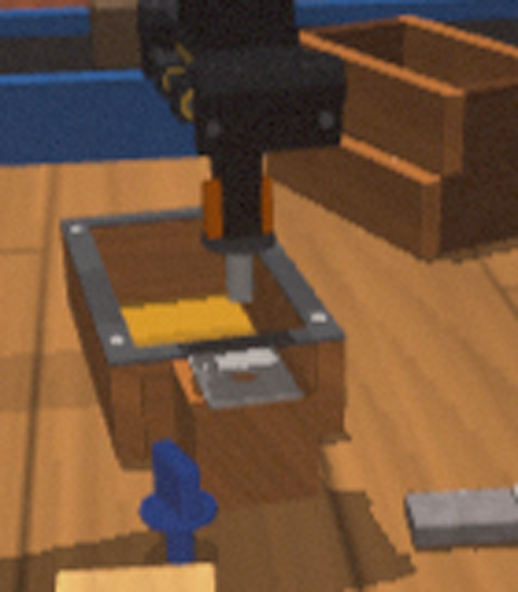

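In the wrist view the hole is at about (309,200), as predicted. I'll drop to 8 mm above the plate and check the alignment.

Request:
arm_command:
  commands:
    - [0, [0, -0.003, 0.01], [0, -0.002, 0.002]]
    - [0, [0, -0.003, 0.02], [0, -0.002, 0.002]]
    - [0, [0, -0.003, 0.03], [0, -0.002, 0.002]]
    - [0, [0, -0.003, 0.036], [0, -0.002, 0.002]]
    - [0, [0, -0.003, 0.038], [0, -0.002, 0.002]]
    - [0, [0, -0.003, 0.038], [0, -0.002, 0.002]]
    - [0, [0, -0.003, 0.038], [0, -0.002, 0.002]]
    - [0, [0, -0.003, 0.038], [0, -0.002, 0.002]]
    - [0, [0, -0.003, 0.038], [0, -0.002, 0.002]]
    - [0, [0, -0.003, 0.038], [0, -0.002, 0.002]]

```text
time: 6.58
ee_pos: [0.5738, 0.0992, 0.1981]
eef_rot: [-0.061, 0.998, 0.0, 0.001]
ft_force: [-0.2, -0.0, -1.2]
width: 0.0124
```

```bash
python3 -c "
from h import *
show();delta(.573,.102,.187,187.5)
st=read_state();c=camera('wrist');im=c['pixels']
f=st['ee_pos']
x,y=f[:2]
for q in (c,):
  print('wr hole',proj(q,[.573,.102,.072],st),'collar',proj(q,[x,y,f[2]-.123+.05],st))
crop(im,240,130,380,310,3.3,'w5')
s=camera('side');crop(s['pixels'],270,110,350,190,7,'s5')
for z in (.115,.1,.08): print('side axis',z,((proj(s,[x,y,f[2]-z])-[270,110])*7))
print('hole',((proj(s,[.573,.102,.072])-[270,110])*7))
"
```

```text
t 6.58 pos [0.5738 0.0992 0.1981] yaw -173.06 zax [ 2.7e-03  6.0e-04 -1.0e+00] F [-0.23 -0.04 -1.24] M [ 0.01   0.017 -0.021] w 0.0124 q [-0.59  0.32  0.41  1.72 -0.14  1.13  1.55]
shift [0.0005, 0.0028, 0.0111] turn [0.0003, 0.0027, -0.0097]
wr hole [[315.95960323 211.5277432 ]] collar [[312.00844168 238.91255643]]
side axis 0.115 [[317.12487197 327.46547242]]
side axis 0.1 [[315.79767364 284.57605028]]
side axis 0.08 [[313.98897429 226.12655695]]
hole [[314.85381052 355.20799731]]
```

View pics/w5.png

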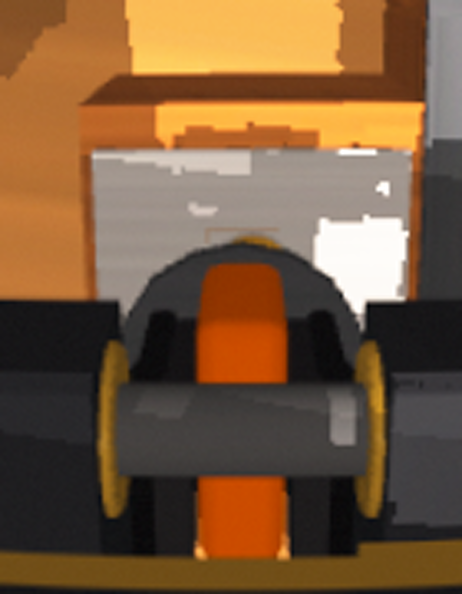

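View pics/s5.png

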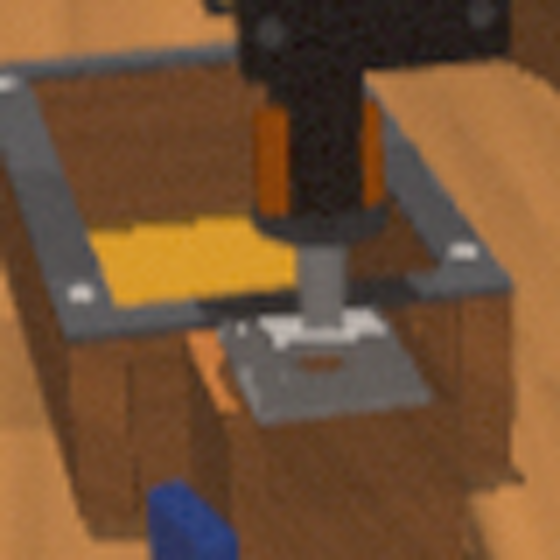

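In the side view the shank is at crop x≈324 and the hole at ≈320. I'll measure both at subpixel level.

```bash
python3 -c "
from h import *
st=read_state();s=camera('side');f=st['ee_pos'];im=s['pixels'].astype(int)
g=im.sum(2)/3
for v in (147,149,151,153): print(v,g[v,308:326].round().astype(int))
for v in range(158,166): print(v,g[v,308:326].round().astype(int), (im[v,312:320,0]-im[v,312:320,2]))
print(proj(s,[f[0],f[1],f[2]-.1]),proj(s,[f[0],f[1],f[2]-.115]),proj(s,[.573,.102,.072]),proj(s,[.574,.102,.072]),proj(s,[.573,.103,.072]))
"
```

```text
147 [139 139 137 143 109 101 104 104 103 102  93  69  56  61  58  54  59  57]
149 [137 136 136 138 109  97 104 104 103 101  96  72  57  53  56  57  54  53]
151 [ 95  82  77  73  81  95  99 105 106 104  95  70  50  48  53  51  53  49]
153 [ 53  50  49  49  59  95  99 102 103 101  98  71  64  63  62  67  56  54]
158 [ 93 168 176 148 145 141 139 140 145 144 141 146 145 105  93  94  91  92] [13 11 14 12 14 11 13 11]
159 [ 92 134 142 102  92 100  94 100  99 100 100  95  95  91  94  92  92  90] [ 9  9 13 13  9  9  9  7]
160 [94 95 89 92 96 94 97 95 94 90 99 92 90 94 94 93 90 92] [10 20 21 24 24 25 13  9]
161 [93 95 94 88 79 76 80 71 76 71 76 82 89 94 95 96 92 93] [24 45 45 54 56 55 42 17]
162 [94 92 93 89 82 77 72 74 73 77 82 87 91 94 95 97 95 92] [22 36 53 50 48 48 30 15]
163 [ 95  94 103  97  93  90  87  87  88  85  92  96  90  95  92  95  96  92] [10 17 23 24 19 23  8 10]
164 [ 94  96 103  96  92  91  94  93  91  95  94  90  93  92  94  94  95  92] [11 10 12 10 10  9  9  8]
165 [93 96 94 92 92 91 92 91 94 93 92 93 90 92 94 95 91 95] [11 10 12 10 10  7  7  9]
[[315.08086314 150.72111404]] [[315.27075726 156.84715556]] [[314.97911579 160.74399962]] [[315.41636124 160.71590069]] [[314.93673226 160.55646992]]
```

Shank and hole agree to about 0.2 mm across. I'll correct the position, then enter the hole slowly.

Request:
arm_command:
  commands:
    - [0, [0.0005, 0.0033, 0], [0, 0.003, -0.01]]
    - [0, [0.0005, 0.0033, 0], [0, 0.003, -0.01]]
    - [0, [0.0005, 0.0033, 0.003], [0, 0.003, -0.01]]
    - [0, [0.0005, 0.0033, 0.006], [0, 0.003, -0.01]]
    - [0, [0.0005, 0.0033, 0.009], [0, 0.003, -0.01]]
    - [0, [0.0005, 0.0033, 0.012], [0, 0.003, -0.01]]
    - [0, [0.0005, 0.0033, 0.015], [0, 0.003, -0.01]]
    - [0, [0.0005, 0.0033, 0.018], [0, 0.003, -0.01]]
    - [0, [0.0005, 0.0033, 0.018], [0, 0.003, -0.01]]
    - [0, [0.0005, 0.0033, 0.018], [0, 0.003, -0.01]]

```text
time: 7.57
ee_pos: [0.5727, 0.1023, 0.1795]
eef_rot: [-0.065, 0.998, -0.0, -0.001]
ft_force: [0.1, 0.6, -1.0]
width: 0.0127
```

```bash
python3 -c "
from h import *
show()
s=camera('side');crop(s['pixels'],270,110,350,190,7,'s6')
"
```

```text
t 7.57 pos [0.5727 0.1023 0.1795] yaw -172.49 zax [-1.3e-03 -2.0e-04 -1.0e+00] F [ 0.07  0.58 -1.02] M [ 0.045  0.034 -0.021] w 0.0127 q [-0.59  0.34  0.4   1.73 -0.15  1.1   1.56]
```

View pics/s6.png

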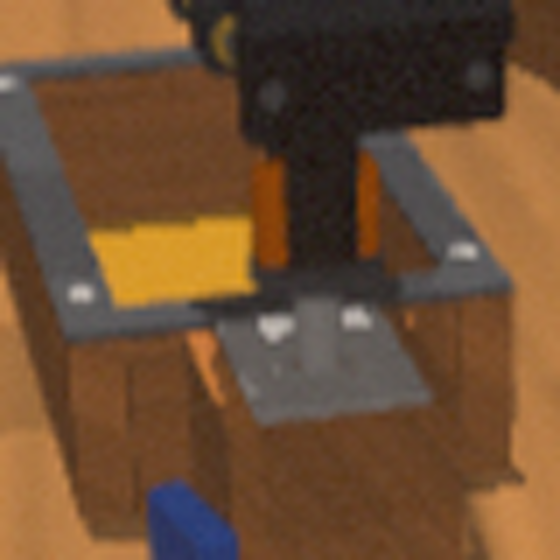

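The tip is 7.5 mm into the hole with no side force. I'll descend slowly, feeling for contact.

Request:
arm_command:
  commands:
    - [0, [0, 0, 0.002], [0, 0, 0]]
    - [0, [0, 0, 0.004], [0, 0, 0]]
    - [0, [0, 0, 0.006], [0, 0, 0]]
    - [0, [0, 0, 0.007], [0, 0, 0]]
    - [0, [0, 0, 0.0075], [0, 0, 0]]
    - [0, [0, 0, 0.008], [0, 0, 0]]
    - [0, [0, 0, 0.0085], [0, 0, 0]]
    - [0, [0, 0, 0.009], [0, 0, 0]]
    - [0, [0, 0, 0.0095], [0, 0, 0]]
    - [0, [0, 0, 0.0095], [0, 0, 0]]

```text
time: 8.45
ee_pos: [0.5728, 0.1024, 0.1702]
eef_rot: [-0.066, 0.998, -0.0, -0.0]
ft_force: [0.5, -1.6, -1.0]
width: 0.013
```

```bash
python3 -c "
from h import *
show()"
```

```text
t 8.45 pos [0.5728 0.1024 0.1702] yaw -172.49 zax [-8.e-04 -1.e-04 -1.e+00] F [ 0.51 -1.56 -0.99] M [-0.255 -0.104  0.029] w 0.013 q [-0.59  0.35  0.4   1.74 -0.15  1.08  1.57]
```

Request:
arm_command:
  commands:
    - [0, [0, -0.0004, 0.0005], [0, 0, 0]]
    - [0, [0, -0.0004, 0.001], [0, 0, 0]]
    - [0, [0, -0.0004, 0.0015], [0, 0, 0]]
    - [0, [0, -0.0004, 0.002], [0, 0, 0]]
    - [0, [0, -0.0004, 0.0025], [0, 0, 0]]
    - [0, [0, -0.0004, 0.003], [0, 0, 0]]
    - [0, [0, -0.0004, 0.0035], [0, 0, 0]]
    - [0, [0, -0.0004, 0.004], [0, 0, 0]]
    - [0, [0, -0.0004, 0.004], [0, 0, 0]]
    - [0, [0, -0.0004, 0.004], [0, 0, 0]]

```text
time: 9.28
ee_pos: [0.5728, 0.102, 0.1661]
eef_rot: [-0.066, 0.998, 0.0, -0.001]
ft_force: [0.1, 0.3, -0.8]
width: 0.0124
```

```bash
python3 -c "
from h import *
show()"
```

```text
t 9.28 pos [0.5728 0.102  0.1661] yaw -172.48 zax [-0.001 -0.    -1.   ] F [ 0.1   0.26 -0.79] M [0.03  0.081 0.033] w 0.0124 q [-0.59  0.35  0.4   1.75 -0.15  1.07  1.57]
```

Request:
arm_command:
  commands:
    - [0, [0, 0, 0.0005], [0, 0, 0]]
    - [0, [0, 0, 0.001], [0, 0, 0]]
    - [0, [0, 0, 0.0015], [0, 0, 0]]
    - [0, [0, 0, 0.002], [0, 0, 0]]
    - [0, [0, 0, 0.0025], [0, 0, 0]]
    - [0, [0, 0, 0.003], [0, 0, 0]]
    - [0, [0, 0, 0.0035], [0, 0, 0]]
    - [0, [0, 0, 0.004], [0, 0, 0]]
    - [0, [0, 0, 0.004], [0, 0, 0]]
    - [0, [0, 0, 0.004], [0, 0, 0]]

```text
time: 10.12
ee_pos: [0.5728, 0.102, 0.1621]
eef_rot: [-0.066, 0.998, 0.0, -0.001]
ft_force: [-0.2, -0.2, -1.0]
width: 0.0127
```

```bash
python3 -c "
from h import *
show()"
```

```text
t 10.12 pos [0.5728 0.102  0.1621] yaw -172.49 zax [-1.1e-03 -1.0e-04 -1.0e+00] F [-0.25 -0.15 -1.04] M [ 0.047  0.024 -0.013] w 0.0127 q [-0.59  0.36  0.4   1.75 -0.16  1.07  1.57]
```

Depth is now 25 mm and still free.

Request:
arm_command:
  commands:
    - [0, [0, 0, 0.0005], [0, 0, 0]]
    - [0, [0, 0, 0.001], [0, 0, 0]]
    - [0, [0, 0, 0.0015], [0, 0, 0]]
    - [0, [0, 0, 0.002], [0, 0, 0]]
    - [0, [0, 0, 0.0025], [0, 0, 0]]
    - [0, [0, 0, 0.003], [0, 0, 0]]
    - [0, [0, 0, 0.0035], [0, 0, 0]]
    - [0, [0, 0, 0.004], [0, 0, 0]]
    - [0, [0, 0, 0.004], [0, 0, 0]]
    - [0, [0, 0, 0.004], [0, 0, 0]]

```text
time: 10.95
ee_pos: [0.573, 0.1019, 0.1588]
eef_rot: [-0.066, 0.998, 0.0, -0.0]
ft_force: [-2.5, -1.3, 5.1]
width: 0.013
```

```bash
python3 -c "
from h import *
show()"
```

```text
t 10.95 pos [0.573  0.1019 0.1588] yaw -172.49 zax [-5.e-04  2.e-04 -1.e+00] F [-2.55 -1.27  5.06] M [-0.18   0.498  0.029] w 0.013 q [-0.58  0.36  0.4   1.75 -0.16  1.06  1.57]
```

Contact at 28 mm depth with 6 N, so stiffness is about 9 N/mm. I'll press a bit more.

Request:
arm_command:
  commands:
    - [0, [0.0003, 0.0001, 0.0002], [0, 0, 0]]
    - [0, [0.0003, 0.0001, 0.0004], [0, 0, 0]]
    - [0, [0.0003, 0.0001, 0.0006], [0, 0, 0]]
    - [0, [0.0003, 0.0001, 0.0008], [0, 0, 0]]
    - [0, [0.0003, 0.0001, 0.001], [0, 0, 0]]
    - [0, [0.0003, 0.0001, 0.001], [0, 0, 0]]
    - [0, [0.0003, 0.0001, 0.001], [0, 0, 0]]
    - [0, [0.0003, 0.0001, 0.001], [0, 0, 0]]
    - [0, [0.0003, 0.0001, 0.001], [0, 0, 0]]
    - [0, [0.0003, 0.0001, 0.001], [0, 0, 0]]

```text
time: 11.78
ee_pos: [0.573, 0.1019, 0.1585]
eef_rot: [-0.065, 0.998, 0.0, 0.0]
ft_force: [-3.5, -1.5, 10.9]
width: 0.0121
```

```bash
python3 -c "
from h import *
show()"
```

```text
t 11.78 pos [0.573  0.1019 0.1585] yaw -172.5 zax [ 4.e-04  5.e-04 -1.e+00] F [-3.54 -1.48 10.94] M [-0.336  0.91   0.007] w 0.0121 q [-0.58  0.36  0.4   1.75 -0.16  1.06  1.57]
```

Request:
arm_command:
  commands:
    - [0, [0.0003, 0.0001, 0.0003], [0, 0, 0]]
    - [0, [0.0003, 0.0001, 0.0005], [0, 0, 0]]
    - [0, [0.0003, 0.0001, 0.0006], [0, 0, 0]]
    - [0, [0.0003, 0.0001, 0.0006], [0, 0, 0.03]]
    - [0, [0.0003, 0.0001, 0.0007], [0, 0, 0.06]]
    - [0, [0.0003, 0.0001, 0.0007], [0, 0, 0.09]]
    - [0, [0.0003, 0.0001, 0.0008], [0, 0, 0.12]]
    - [0, [0.0003, 0.0001, 0.0008], [0, 0, 0.15]]
    - [0, [0.0003, 0.0001, 0.0008], [0, 0, 0.15]]
    - [0, [0.0003, 0.0001, 0.0008], [0, 0, 0.15]]

```text
time: 12.62
ee_pos: [0.5731, 0.1018, 0.1581]
eef_rot: [0.01, 1.0, 0.0, 0.001]
ft_force: [-3.6, -1.9, 12.9]
width: 0.0129
```

```bash
python3 -c "
from h import *
show()"
```

```text
t 12.62 pos [0.5731 0.1018 0.1581] yaw 178.89 zax [ 1.4e-03  4.0e-04 -1.0e+00] F [-3.58 -1.91 12.89] M [-0.472  0.718  0.065] w 0.0129 q [-0.61  0.37  0.43  1.75 -0.17  1.06  1.43]
```

Mz is 0.065 N m against the turn, so the blade appears to be in the slot. I'll raise the push and turn on.

Request:
arm_command:
  commands:
    - [0, [0.0003, -0.0002, 0.0003], [0, 0, 0]]
    - [0, [0.0003, -0.0002, 0.0005], [0, 0, 0.04]]
    - [0, [0.0003, -0.0002, 0.0005], [0, 0, 0.08]]
    - [0, [0.0003, -0.0002, 0.0006], [0, 0, 0.12]]
    - [0, [0.0003, -0.0002, 0.0006], [0, 0, 0.16]]
    - [0, [0.0003, -0.0002, 0.0007], [0, 0, 0.2]]
    - [0, [0.0003, -0.0002, 0.0008], [0, 0, 0.24]]
    - [0, [0.0003, -0.0002, 0.0009], [0, 0, 0.28]]
    - [0, [0.0003, -0.0002, 0.0009], [0, 0, 0.3]]
    - [0, [0.0003, -0.0002, 0.0009], [0, 0, 0.3]]

```text
time: 13.45
ee_pos: [0.5731, 0.1019, 0.1575]
eef_rot: [0.16, 0.987, 0.001, 0.001]
ft_force: [-3.6, -0.9, 14.9]
width: 0.0125
```

```bash
python3 -c "
from h import *
show()"
```

```text
t 13.45 pos [0.5731 0.1019 0.1575] yaw 161.64 zax [ 2.2e-03  8.0e-04 -1.0e+00] F [-3.61 -0.94 14.9 ] M [-0.358  0.679  0.056] w 0.0125 q [-0.65  0.37  0.48  1.76 -0.19  1.06  1.15]
```

Request:
arm_command:
  commands:
    - [0, [0.0004, -0.0001, 0.0001], [0, 0, 0.05]]
    - [0, [0.0004, -0.0001, 0.0002], [0, 0, 0.1]]
    - [0, [0.0004, -0.0001, 0.0003], [0, 0, 0.15]]
    - [0, [0.0004, -0.0001, 0.0004], [0, 0, 0.2]]
    - [0, [0.0004, -0.0001, 0.0005], [0, 0, 0.25]]
    - [0, [0.0004, -0.0001, 0.0006], [0, 0, 0.3]]
    - [0, [0.0004, -0.0001, 0.0007], [0, 0, 0.35]]
    - [0, [0.0004, -0.0001, 0.0008], [0, 0, 0.4]]
    - [0, [0.0004, -0.0001, 0.0009], [0, 0, 0.45]]
    - [0, [0.0004, -0.0001, 0.0009], [0, 0, 0.45]]

```text
time: 14.28
ee_pos: [0.573, 0.1019, 0.1568]
eef_rot: [0.377, 0.926, 0.001, 0.001]
ft_force: [-1.0, -1.4, 15.5]
width: 0.0126
```

```bash
python3 -c "
from h import *
show()"
```

```text
t 14.28 pos [0.573  0.1019 0.1568] yaw 135.75 zax [ 0.003  0.001 -1.   ] F [-1.02 -1.35 15.53] M [-0.332  0.414  0.022] w 0.0126 q [-0.71  0.39  0.56  1.76 -0.23  1.06  0.73]
```

Request:
arm_command:
  commands:
    - [0, [0.0001, -0.0001, 0.0001], [0, 0, 0.06]]
    - [0, [0.0001, -0.0001, 0.0002], [0, 0, 0.12]]
    - [0, [0.0001, -0.0001, 0.0003], [0, 0, 0.18]]
    - [0, [0.0001, -0.0001, 0.0004], [0, 0, 0.24]]
    - [0, [0.0001, -0.0001, 0.0005], [0, 0, 0.3]]
    - [0, [0.0001, -0.0001, 0.0006], [0, 0, 0.36]]
    - [0, [0.0001, -0.0001, 0.0007], [0, 0, 0.42]]
    - [0, [0.0001, -0.0001, 0.0008], [0, 0, 0.48]]
    - [0, [0.0001, -0.0001, 0.0009], [0, 0, 0.54]]
    - [0, [0.0001, -0.0001, 0.0009], [0, 0, 0.54]]

```text
time: 15.12
ee_pos: [0.5731, 0.1019, 0.1559]
eef_rot: [0.61, 0.792, 0.001, 0.001]
ft_force: [0.1, -1.1, 14.9]
width: 0.0129
```

```bash
python3 -c "
from h import *
show()"
```

```text
t 15.12 pos [0.5731 0.1019 0.1559] yaw 104.78 zax [ 0.0036  0.001  -1.    ] F [ 0.13 -1.06 14.89] M [-0.389  0.182  0.013] w 0.0129 q [-0.79  0.41  0.67  1.77 -0.28  1.06  0.23]
```

Request:
arm_command:
  commands:
    - [0, [0, 0, 0.0002], [0, 0, 0.06]]
    - [0, [0, 0, 0.0003], [0, 0, 0.12]]
    - [0, [0, 0, 0.0004], [0, 0, 0.18]]
    - [0, [0, 0, 0.0005], [0, 0, 0.24]]
    - [0, [0, 0, 0.0006], [0, 0, 0.3]]
    - [0, [0, 0, 0.0007], [0, 0, 0.36]]
    - [0, [0, 0, 0.0008], [0, 0, 0.42]]
    - [0, [0, 0, 0.0009], [0, 0, 0.48]]
    - [0, [0, 0, 0.001], [0, 0, 0.54]]
    - [0, [0, 0, 0.001], [0, 0, 0.54]]

```text
time: 15.95
ee_pos: [0.5733, 0.1019, 0.155]
eef_rot: [0.799, 0.601, 0.002, 0.001]
ft_force: [-0.3, -0.1, 15.9]
width: 0.0128
```

```bash
python3 -c "
from h import *
show()"
```

```text
t 15.95 pos [0.5733 0.1019 0.155 ] yaw 73.84 zax [ 0.0039  0.001  -1.    ] F [-0.31 -0.14 15.87] M [-0.365  0.157  0.031] w 0.0128 q [-0.88  0.44  0.78  1.77 -0.35  1.07 -0.26]
```

Request:
arm_command:
  commands:
    - [0, [0, 0, 0.0001], [0, 0, 0.06]]
    - [0, [0, 0, 0.0002], [0, 0, 0.12]]
    - [0, [0, 0, 0.0003], [0, 0, 0.18]]
    - [0, [0, 0, 0.0004], [0, 0, 0.24]]
    - [0, [0, 0, 0.0005], [0, 0, 0.3]]
    - [0, [0, 0, 0.0006], [0, 0, 0.36]]
    - [0, [0, 0, 0.0007], [0, 0, 0.42]]
    - [0, [0, 0, 0.0008], [0, 0, 0.48]]
    - [0, [0, 0, 0.0009], [0, 0, 0.54]]
    - [0, [0, 0, 0.0009], [0, 0, 0.54]]

```text
time: 16.78
ee_pos: [0.5734, 0.1017, 0.1541]
eef_rot: [0.931, 0.366, 0.002, 0.0]
ft_force: [-0.5, -0.4, 17.5]
width: 0.0128
```

```bash
python3 -c "
from h import *
show()"
```

```text
t 16.78 pos [0.5734 0.1017 0.1541] yaw 42.9 zax [ 4.1e-03  7.0e-04 -1.0e+00] F [-0.52 -0.45 17.54] M [-0.379  0.182  0.018] w 0.0128 q [-0.96  0.48  0.89  1.78 -0.42  1.08 -0.74]
```

Request:
arm_command:
  commands:
    - [0, [0, 0, 0.0001], [0, 0, 0.06]]
    - [0, [0, 0, 0.0001], [0, 0, 0.12]]
    - [0, [0, 0, 0.0002], [0, 0, 0.18]]
    - [0, [0, 0, 0.0003], [0, 0, 0.24]]
    - [0, [0, 0, 0.0004], [0, 0, 0.3]]
    - [0, [0, 0, 0.0005], [0, 0, 0.36]]
    - [0, [0, 0, 0.0006], [0, 0, 0.42]]
    - [0, [0, 0, 0.0007], [0, 0, 0.48]]
    - [0, [0, 0, 0.0008], [0, 0, 0.54]]
    - [0, [0, 0, 0.0008], [0, 0, 0.54]]

```text
time: 17.62
ee_pos: [0.5734, 0.1015, 0.1533]
eef_rot: [0.995, 0.104, 0.002, 0.0]
ft_force: [-0.7, -2.0, 17.1]
width: 0.0123
```

```bash
python3 -c "
from h import *
show()"
```

```text
t 17.62 pos [0.5734 0.1015 0.1533] yaw 11.96 zax [ 4.e-03  3.e-04 -1.e+00] F [-0.71 -1.97 17.11] M [-0.461  0.185  0.008] w 0.0123 q [-1.04  0.54  1.01  1.78 -0.51  1.11 -1.22]
```

Request:
arm_command:
  commands:
    - [0, [0, 0, 0.0001], [0, 0, 0.04]]
    - [0, [0, 0, 0.0001], [0, 0, 0.08]]
    - [0, [0, 0, 0.0002], [0, 0, 0.12]]
    - [0, [0, 0, 0.0002], [0, 0, 0.15]]
    - [0, [0, 0, 0.0003], [0, 0, 0.18]]
    - [0, [0, 0, 0.0003], [0, 0, 0.2]]
    - [0, [0, 0, 0.0003], [0, 0, 0.22]]
    - [0, [0, 0, 0.0004], [0, 0, 0.24]]
    - [0, [0, 0, 0.0004], [0, 0, 0.24]]
    - [0, [0, 0, 0.0004], [0, 0, 0.24]]

```text
time: 18.45
ee_pos: [0.5733, 0.1015, 0.1529]
eef_rot: [1.0, -0.014, 0.002, -0.0]
ft_force: [0.3, -1.7, 16.6]
width: 0.0129
```

```bash
python3 -c "
from h import *
show()"
```

```text
t 18.45 pos [0.5733 0.1015 0.1529] yaw -1.58 zax [ 4.e-03  3.e-04 -1.e+00] F [ 0.26 -1.69 16.57] M [-0.54   0.146  0.061] w 0.0129 q [-1.07  0.57  1.06  1.78 -0.55  1.12 -1.42]
```

Request:
arm_command:
  commands:
    - [0, [0, 0, 0], [0, 0, 0.01]]
    - [0, [0, 0, 0], [0, 0, 0.02]]
    - [0, [0, 0, 0.0001], [0, 0, 0.03]]
    - [0, [0, 0, 0.0001], [0, 0, 0.04]]
    - [0, [0, 0, 0.0001], [0, 0, 0.05]]
    - [0, [0, 0, 0.0001], [0, 0, 0.06]]
    - [0, [0, 0, 0.0001], [0, 0, 0.06]]
    - [0, [0, 0, 0.0001], [0, 0, 0.06]]
    - [0, [0, 0, 0.0001], [0, 0, 0.06]]
    - [0, [0, 0, 0.0001], [0, 0, 0.06]]

```text
time: 19.28
ee_pos: [0.5733, 0.1014, 0.1528]
eef_rot: [0.999, -0.044, 0.002, -0.0]
ft_force: [0.0, -1.9, 17.5]
width: 0.0128
```

```bash
python3 -c "
from h import *
show()"
```

```text
t 19.28 pos [0.5733 0.1014 0.1528] yaw -5.01 zax [ 4.e-03  3.e-04 -1.e+00] F [ 0.04 -1.89 17.47] M [-0.595  0.145 -0.001] w 0.0128 q [-1.07  0.58  1.08  1.78 -0.56  1.12 -1.47]
```

Request:
arm_command:
  commands:
    - [0, [0, 0, 0], [0, 0, 0.01]]
    - [0, [0, 0, 0], [0, 0, 0.02]]
    - [0, [0, 0, 0], [0, 0, 0.03]]
    - [0, [0, 0, 0], [0, 0, 0.04]]
    - [0, [0, 0, 0], [0, 0, 0.05]]
    - [0, [0, 0, 0], [0, 0, 0.06]]
    - [0, [0, 0, 0], [0, 0, 0.06]]
    - [0, [0, 0, 0], [0, 0, 0.06]]
    - [0, [0, 0, 0], [0, 0, 0.06]]
    - [0, [0, 0, 0], [0, 0, 0.06]]

```text
time: 20.12
ee_pos: [0.5733, 0.1015, 0.1528]
eef_rot: [0.997, -0.074, 0.002, -0.0]
ft_force: [0.7, -2.4, 16.9]
width: 0.0126
```

```bash
python3 -c "
from h import *
show()
a=[]
for i in range(8):
  camera('side');s=read_state();a.append([s['torque'][2],s['ft_force'][2],s['ee_pos'][2]*1000])
a=np.array(a);print(a.mean(0),a.std(0))"
```

```text
t 20.12 pos [0.5733 0.1015 0.1528] yaw -8.45 zax [ 4.e-03  3.e-04 -1.e+00] F [ 0.66 -2.42 16.89] M [-0.513  0.189  0.09 ] w 0.0126 q [-1.08  0.59  1.09  1.78 -0.57  1.13 -1.52]
[7.01118942e-02 1.66451125e+01 1.52791910e+02] [0.02463175 0.43089536 0.01386552]
```

Request:
arm_command:
  commands:
    - [0, [0, 0, 0], [0, 0, 0.01]]
    - [0, [0, 0, 0], [0, 0, 0.02]]
    - [0, [0, 0, 0], [0, 0, 0.03]]
    - [0, [0, 0, 0], [0, 0, 0.04]]
    - [0, [0, 0, 0], [0, 0, 0.05]]
    - [0, [0, 0, 0], [0, 0, 0.06]]
    - [0, [0, 0, 0], [0, 0, 0.07]]
    - [0, [0, 0, 0], [0, 0, 0.08]]
    - [0, [0, 0, 0], [0, 0, 0.08]]
    - [0, [0, 0, 0], [0, 0, 0.08]]

```text
time: 21.35
ee_pos: [0.5733, 0.1015, 0.1529]
eef_rot: [0.994, -0.113, 0.002, -0.0]
ft_force: [0.7, -2.2, 18.3]
width: 0.0127
```

```bash
cat >> h.py <<'E'
def avg(n=6):
    a=[]
    for i in range(n):
        camera('side');s=read_state();a.append([s['torque'][2],s['ft_force'][2],s['ee_pos'][2]*1000])
    a=np.array(a);print("Mz,Fz,z",a.mean(0).round(3),a.std(0).round(3))
E
python3 -c "
from h import *
show();avg()"
```

```text
t 21.35 pos [0.5733 0.1015 0.1529] yaw -13.03 zax [ 3.9e-03  2.0e-04 -1.0e+00] F [ 0.71 -2.21 18.31] M [-0.508  0.252  0.123] w 0.0127 q [-1.09  0.6   1.11  1.78 -0.59  1.13 -1.59]
Mz,Fz,z [9.80000e-02 1.76090e+01 1.52877e+02] [0.03  0.491 0.011]
```

Request:
arm_command:
  commands:
    - [0, [0, 0, 0], [0, 0, 0.01]]
    - [0, [0, 0, 0], [0, 0, 0.02]]
    - [0, [0, 0, 0], [0, 0, 0.03]]
    - [0, [0, 0, 0], [0, 0, 0.04]]
    - [0, [0, 0, 0], [0, 0, 0.04]]
    - [0, [0, 0, 0], [0, 0, 0.04]]
    - [0, [0, 0, 0], [0, 0, 0.04]]
    - [0, [0, 0, 0], [0, 0, 0.04]]
    - [0, [0, 0, 0], [0, 0, 0.04]]
    - [0, [0, 0, 0], [0, 0, 0.04]]

```text
time: 22.48
ee_pos: [0.5735, 0.1016, 0.153]
eef_rot: [0.991, -0.133, 0.002, -0.001]
ft_force: [-1.1, -2.4, 18.9]
width: 0.0127
```

```bash
python3 -c "
from h import *
show();avg()"
```

```text
t 22.48 pos [0.5735 0.1016 0.153 ] yaw -15.32 zax [ 4.3e-03  5.0e-04 -1.0e+00] F [-1.1  -2.4  18.93] M [-0.428  0.232  0.049] w 0.0127 q [-1.1   0.6   1.11  1.78 -0.6   1.14 -1.62]
Mz,Fz,z [2.40000e-02 1.84280e+01 1.53034e+02] [0.033 0.643 0.009]
```

The blade now rides up (z +0.25 mm, Fz rising) after a total sink of about 5.3 mm, or 0.53 turn, so the screw is tight. I'll withdraw straight up.

Request:
arm_command:
  commands:
    - [0, [0, 0, -0.002], [0, 0, 0]]
    - [0, [0, 0, -0.005], [0, 0, 0]]
    - [0, [0, 0, -0.01], [0, 0, 0]]
    - [0, [0, 0, -0.018], [0, 0, 0]]
    - [0, [0, 0, -0.028], [0, 0, 0]]
    - [0, [0, 0, -0.04], [0, 0, 0]]
    - [0, [0, 0, -0.055], [0, 0, 0]]
    - [0, [0, 0, -0.07], [0, 0, 0]]
    - [0, [0, 0, -0.08], [0, 0, 0]]
    - [0, [0, 0, -0.08], [0, 0, 0]]

```text
time: 23.62
ee_pos: [0.572, 0.102, 0.2323]
eef_rot: [0.991, -0.133, 0.0, -0.001]
ft_force: [-0.0, -1.3, -1.3]
width: 0.0126
```

```bash
python3 -c "
from h import *
show();delta(.4985,-.104,.235,-15.3)
s=camera('side');crop(s['pixels'],250,60,390,220,3.7,'s7')
c=camera('wrist');cv2.imwrite('pics/w7.png',c['pixels'][:,:,::-1])"
```

```text
t 23.62 pos [0.572  0.102  0.2323] yaw -15.3 zax [ 0.0011  0.001  -1.    ] F [-0.02 -1.28 -1.3 ] M [-0.008  0.155  0.001] w 0.0126 q [-1.16  0.52  1.21  1.71 -0.51  1.27 -1.68]
shift [-0.0165, 0.2181, -0.0029] turn [-0.0013, -0.0008, 0.0001]
```

View pics/s7.png

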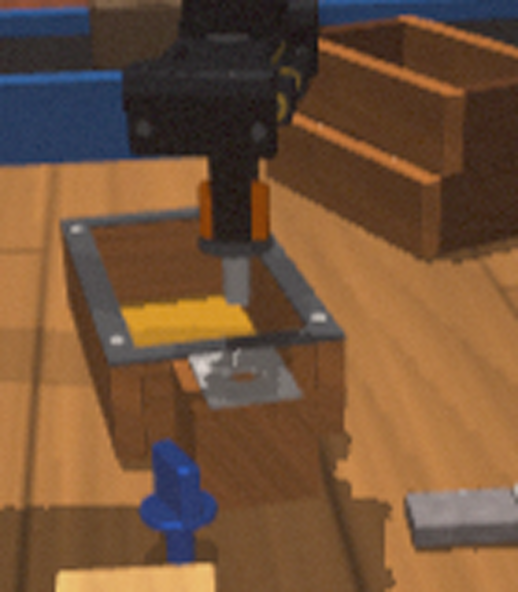

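View pics/w7.png

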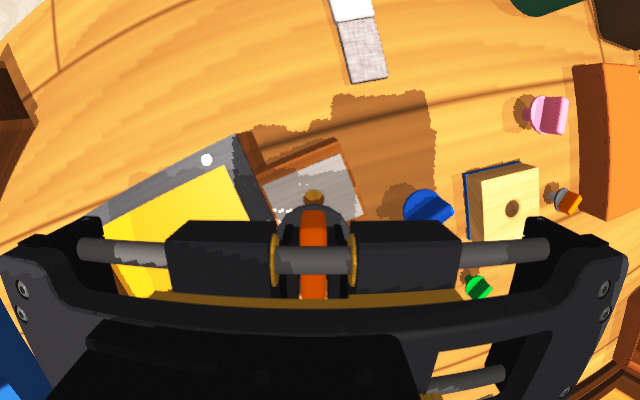

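The driver is out and upright. I'll carry it back to the rack, unwinding the wrist on the way because joint 3 is near its limit.

Request:
arm_command:
  commands:
    - [0, [0, 0, -0.003], [0, 0, -0.12]]
    - [0, [0, 0.005, -0.003], [0, 0, -0.24]]
    - [0, [-0.002, 0.02, -0.003], [0, 0, -0.36]]
    - [0, [-0.004, 0.045, -0.003], [0, 0, -0.48]]
    - [0, [-0.006, 0.075, -0.003], [0, 0, -0.6]]
    - [0, [-0.008, 0.105, -0.003], [0, 0, -0.72]]
    - [0, [-0.01, 0.135, -0.003], [0, 0, -0.84]]
    - [0, [-0.012, 0.16, -0.003], [0, 0, -0.96]]
    - [0, [-0.013, 0.175, -0.003], [0, 0, -1.08]]
    - [0, [-0.013, 0.18, -0.003], [0, 0, -1.2]]

```text
time: 24.55
ee_pos: [0.5096, -0.071, 0.2328]
eef_rot: [0.893, 0.451, -0.001, -0.001]
ft_force: [0.4, -0.7, -1.3]
width: 0.0125
```

```bash
python3 -c "
from h import *
show();delta(.4985,-.104,.235,115.5)"
```

```text
t 24.55 pos [ 0.5096 -0.071   0.2328] yaw 53.58 zax [-2.3e-03  3.0e-04 -1.0e+00] F [ 0.42 -0.72 -1.33] M [0.011 0.075 0.033] w 0.0125 q [-0.91  0.21  1.08  1.87 -0.2   1.18 -0.4 ]
shift [-0.0331, 0.0106, -0.0022] turn [-0.0024, -0.0001, -1.0808]
```

Request:
arm_command:
  commands:
    - [0, [-0.006, 0.002, -0.002], [0, 0, -0.12]]
    - [0, [-0.013, 0.004, -0.002], [0, 0, -0.24]]
    - [0, [-0.02, 0.006, -0.002], [0, 0, -0.36]]
    - [0, [-0.027, 0.008, -0.002], [0, 0, -0.48]]
    - [0, [-0.031, 0.01, -0.002], [0, 0, -0.6]]
    - [0, [-0.033, 0.011, -0.002], [0, 0, -0.72]]
    - [0, [-0.033, 0.011, -0.002], [0, 0, -0.84]]
    - [0, [-0.033, 0.011, -0.002], [0, 0, -0.96]]
    - [0, [-0.033, 0.011, -0.002], [0, 0, -1.04]]
    - [0, [-0.033, 0.011, -0.002], [0, 0, -1.04]]

```text
time: 25.38
ee_pos: [0.5, -0.1011, 0.2347]
eef_rot: [0.55, 0.835, -0.001, -0.001]
ft_force: [-0.9, -0.3, -1.1]
width: 0.0126
```

```bash
python3 -c "
from h import *
import time
s=camera('side');show();delta(.4985,-.104,.177,115.5)
st=read_state();c=camera('wrist');crop(c['pixels'],240,130,380,310,3.3,'w8')
print((proj(c,[.4985,-.104,.045],st)-[240,130])*3.3)
x,y,z=st['ee_pos'];crop(s['pixels'],240,140,340,260,5,'s8')
for d in (.09,.115): print((proj(s,[x,y,z-d])-[240,140])*5)
"
```

```text
t 25.43 pos [ 0.5001 -0.1012  0.2348] yaw 112.95 zax [-0.0022  0.     -1.    ] F [ 0.18  0.29 -1.06] M [-0.029 -0.031  0.006] w 0.013 q [-0.74  0.15  0.94  1.87 -0.13  1.18  0.64]
shift [-0.0021, -0.0024, 0.0578] turn [-0.002, -0.0009, -0.0445]
[[230.11018668 218.89587174]]
[[211.72437231 179.05575259]]
[[217.10363481 243.33928326]]
```

View pics/w8.png

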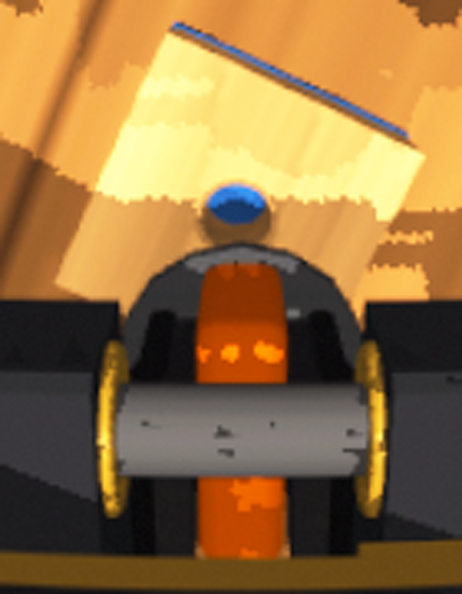

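View pics/s8.png

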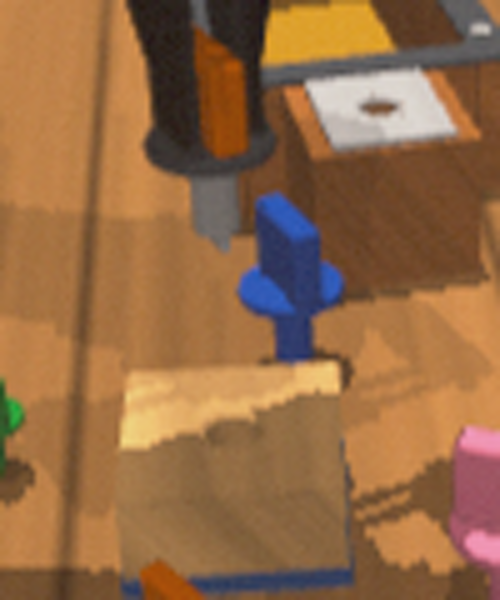

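The rack hole is visible at crop (237,214), within 1–2 mm of prediction, and tolerance is ±2 mm plus a 2 mm chamfer. I'll approach to 10 mm above the rack.

Request:
arm_command:
  commands:
    - [0, [-0.001, -0.0015, 0.01], [0, 0, -0.04]]
    - [0, [-0.001, -0.0015, 0.02], [0, 0, -0.04]]
    - [0, [-0.001, -0.0015, 0.035], [0, 0, -0.04]]
    - [0, [-0.001, -0.0015, 0.05], [0, 0, -0.04]]
    - [0, [-0.001, -0.0015, 0.06], [0, 0, -0.04]]
    - [0, [-0.001, -0.0015, 0.065], [0, 0, -0.04]]
    - [0, [-0.001, -0.0015, 0.065], [0, 0, -0.04]]
    - [0, [-0.001, -0.0015, 0.065], [0, 0, -0.04]]
    - [0, [-0.001, -0.0015, 0.065], [0, 0, -0.04]]
    - [0, [-0.001, -0.0015, 0.065], [0, 0, -0.04]]

```text
time: 26.32
ee_pos: [0.4998, -0.1028, 0.1712]
eef_rot: [0.535, 0.845, 0.0, 0.0]
ft_force: [0.4, 1.1, -1.6]
width: 0.0128
```

```bash
python3 -c "
from h import *
s=camera('side');show();delta(.4992,-.1035,.16,115.5)
st=read_state();x,y,z=st['ee_pos'];crop(s['pixels'],240,160,340,260,5.5,'s9')
for d in (.09,.115): print((proj(s,[x,y,z-d])-[240,160])*5.5)
print((proj(s,[.4992,-.1035,.045])-[240,160])*5.5,(proj(s,[.5002,-.1035,.045])-[240,160])*5.5)
"
```

```text
t 26.37 pos [ 0.4998 -0.1028  0.1712] yaw 115.32 zax [ 1.e-04  2.e-04 -1.e+00] F [-0.48  0.47 -1.17] M [-0.021  0.031 -0.078] w 0.0127 q [-0.68  0.25  0.9   1.94 -0.23  1.05  0.76]
shift [-0.0004, -0.0009, 0.0112] turn [0.0002, -0.0001, -0.0032]
[[246.90989482 264.32065186]]
[[252.27966744 328.30008747]]
[[252.81612303 357.46280687]] [[255.84635179 357.21484967]]
```

View pics/s9.png

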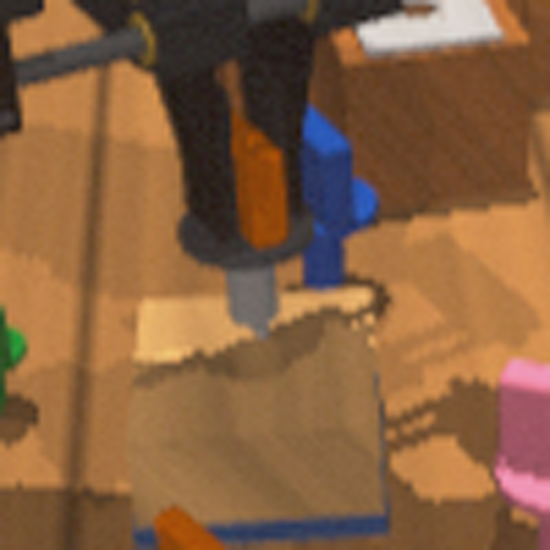

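Aligned over the hole. Now I'll lower it.

Request:
arm_command:
  commands:
    - [0, [-0.0003, -0.0005, 0.003], [0, 0, 0]]
    - [0, [-0.0003, -0.0005, 0.006], [0, 0, 0]]
    - [0, [-0.0003, -0.0005, 0.009], [0, 0, 0]]
    - [0, [-0.0003, -0.0005, 0.012], [0, 0, 0]]
    - [0, [-0.0003, -0.0005, 0.015], [0, 0, 0]]
    - [0, [-0.0003, -0.0005, 0.018], [0, 0, 0]]
    - [0, [-0.0003, -0.0005, 0.021], [0, 0, 0]]
    - [0, [-0.0003, -0.0005, 0.024], [0, 0, 0]]
    - [0, [-0.0003, -0.0005, 0.027], [0, 0, 0]]
    - [0, [-0.0003, -0.0005, 0.027], [0, 0, 0]]

```text
time: 27.2
ee_pos: [0.4988, -0.1032, 0.1429]
eef_rot: [0.535, 0.845, -0.001, -0.001]
ft_force: [-0.8, 0.5, -1.1]
width: 0.0129
```

```bash
python3 -c "
from h import *
show()"
```

```text
t 27.2 pos [ 0.4988 -0.1032  0.1429] yaw 115.33 zax [-1.9e-03 -2.0e-04 -1.0e+00] F [-0.76  0.5  -1.15] M [-0.082  0.046  0.023] w 0.0129 q [-0.65  0.3   0.88  1.97 -0.28  1.    0.8 ]
```

Request:
arm_command:
  commands:
    - [0, [0, 0, 0.004], [0, 0, 0]]
    - [0, [0, 0, 0.008], [0, 0, 0]]
    - [0, [0, 0, 0.012], [0, 0, 0]]
    - [0, [0, 0, 0.015], [0, 0, 0]]
    - [0, [0, 0, 0.017], [0, 0, 0]]
    - [0, [0, 0, 0.0175], [0, 0, 0]]
    - [0, [0, 0, 0.018], [0, 0, 0]]
    - [0, [0, 0, 0.0185], [0, 0, 0]]
    - [0, [0, 0, 0.0185], [0, 0, 0]]
    - [0, [0, 0, 0.0185], [0, 0, 0]]

```text
time: 28.03
ee_pos: [0.4991, -0.1033, 0.1252]
eef_rot: [0.535, 0.845, -0.0, -0.0]
ft_force: [-0.3, -0.0, -0.1]
width: 0.0125
```

```bash
python3 -c "
from h import *
show()"
```

```text
t 28.03 pos [ 0.4991 -0.1033  0.1252] yaw 115.32 zax [-8.e-04  0.e+00 -1.e+00] F [-0.32 -0.   -0.09] M [-0.048  0.032 -0.011] w 0.0125 q [-0.63  0.33  0.86  1.98 -0.31  0.96  0.82]
```

Request:
arm_command:
  commands:
    - [0, [0, 0, 0.0005], [0, 0, 0]]
    - [0, [0, 0, 0.001], [0, 0, 0]]
    - [0, [0, 0, 0.0014], [0, 0, 0]]
    - [0, [0, 0, 0.0018], [0, 0, 0]]
    - [0, [0, 0, 0.0022], [0, 0, 0]]
    - [0, [0, 0, 0.0024], [0, 0, 0]]
    - [0, [0, 0, 0.0026], [0, 0, 0]]
    - [0, [0, 0, 0.0026], [0, 0, 0]]
    - [0, [0, 0, 0.0026], [0, 0, 0]]
    - [0, [0, 0, 0.0026], [0, 0, 0]]

```text
time: 28.87
ee_pos: [0.499, -0.1033, 0.1226]
eef_rot: [0.535, 0.845, -0.0, -0.001]
ft_force: [-3.5, 1.5, 4.9]
width: 0.0122
```

```bash
python3 -c "
from h import *
show()"
```

```text
t 28.87 pos [ 0.499  -0.1033  0.1226] yaw 115.32 zax [-1.1e-03  2.0e-04 -1.0e+00] F [-3.52  1.46  4.93] M [0.086 0.655 0.009] w 0.0122 q [-0.63  0.34  0.86  1.98 -0.31  0.96  0.83]
```

Seated: collar height matches the original grasp (0.1226 m) and it carries 6 N. Releasing.

Request:
arm_command:
  commands:
    - [0, [0, 0, -0.0005], [0, 0, 0]]
    - [20, [0, 0, -0.0005], [0, 0, 0]]
    - [50, [0, 0, -0.0005], [0, 0, 0]]
    - [70, [0, 0, -0.0005], [0, 0, 0]]
    - [100, [0, 0, -0.0005], [0, 0, 0]]
    - [100, [0, 0, -0.0005], [0, 0, 0]]
    - [100, [0, 0, -0.0005], [0, 0, 0]]
    - [100, [0, 0, -0.0005], [0, 0, 0]]
    - [100, [0, 0, -0.0005], [0, 0, 0]]
    - [100, [0, 0, -0.0005], [0, 0, 0]]

```text
time: 29.7
ee_pos: [0.4991, -0.1033, 0.123]
eef_rot: [0.535, 0.845, -0.0, -0.0]
ft_force: [-0.1, 0.1, -0.9]
width: 0.0627
```

```bash
python3 -c "
from h import *
show()"
```

```text
t 29.7 pos [ 0.4991 -0.1033  0.123 ] yaw 115.32 zax [-9.e-04 -1.e-04 -1.e+00] F [-0.07  0.1  -0.88] M [-0.099 -0.013 -0.015] w 0.0627 q [-0.63  0.34  0.86  1.98 -0.31  0.96  0.83]
```

Request:
arm_command:
  commands:
    - [100, [0, 0, -0.005], [0, 0, 0]]
    - [100, [0, 0, -0.015], [0, 0, 0]]
    - [100, [0, 0, -0.03], [0, 0, 0]]
    - [100, [0, 0, -0.06], [0, 0, 0]]
    - [100, [0, 0, -0.09], [0, 0, 0]]
    - [100, [0, 0, -0.12], [0, 0, 0]]
    - [100, [0, 0, -0.15], [0, 0, 0]]
    - [100, [0, 0, -0.17], [0, 0, 0]]
    - [100, [0, 0, -0.17], [0, 0, 0]]
    - [100, [0, 0, -0.17], [0, 0, 0]]

```text
time: 30.53
ee_pos: [0.4996, -0.1035, 0.2945]
eef_rot: [0.535, 0.845, 0.001, 0.0]
ft_force: [0.4, -0.6, -1.0]
width: 0.0871
```

```bash
python3 -c "
from h import *
show()
s=camera('side');cv2.imwrite('pics/s10.png',s['pixels'][:,:,::-1])
c=camera('wrist');cv2.imwrite('pics/w10.png',c['pixels'][:,:,::-1])"
```

```text
t 30.53 pos [ 0.4996 -0.1035  0.2945] yaw 115.32 zax [ 0.0018  0.001  -1.    ] F [ 0.36 -0.6  -0.97] M [-0.043  0.015 -0.054] w 0.0871 q [-0.78  0.07  0.95  1.8  -0.06  1.3   0.63]
```

View pics/s10.png

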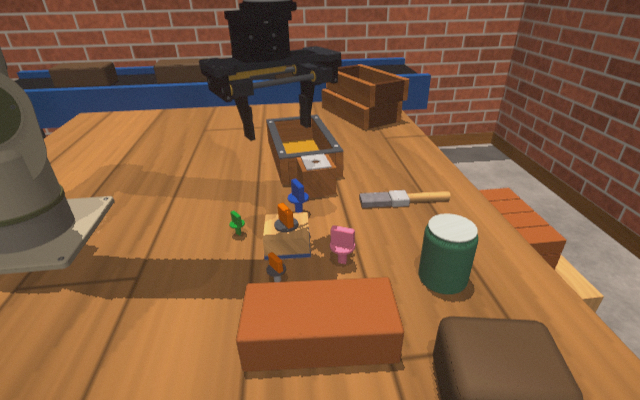

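View pics/w10.png

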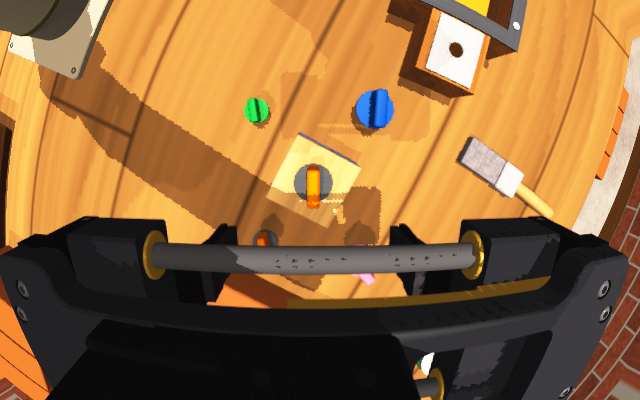

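The driver stands in its rack, and the brick, tin and brush are where they were. The gripper is clear, so I'm handing in.

```bash
python3 -c "
from h import *
print(close_job())"
```

```text
the job is handed in; nothing more can be done
None
```

I took the orange driver from its rack, drove the screw clockwise until it came up tight, and stood the driver back in the rack. The job was handed in at about 31 s of the 72 s allowed; no verdict came back.

**Driving:** The blade met the screw about 28 mm below the plate's top. I turned the tool about 203° in all. The force reading was about 13 N over the first 10° and 15–19 N after that. The true push is about 1 N more because of the driver's weight.

**Tight:** The tool sank about 5.4 mm, roughly 3.4 rad at 10 mm per turn; tight is 3.3 rad, or 5.25 mm. It then stopped sinking. Over the last 7° of turn the blade began to ride up by about 0.25 mm and the force rose from 16.6 to 18.4 N. I stopped there and lifted straight out.

**Driver back:** The collar reached the same height as at the first pick-up and carried about 6 N before I let go. The last side and wrist pictures show the driver upright in its rack. By eye, the brick, tin and brush are where they started. The gripper is open and well clear above.

**Less certain:**
- The twist reading was noisy, between 0 and 0.12 N m, and fell at the very end. I judged tightness by the sinking and the ride-up, not by twist.
- I did not look into the hole to see the slot afterwards.

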